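# Find the unbolted access plate and push it open

### The arm

A 6-joint arm with a two-finger parallel gripper is mounted at the origin on the work surface. World frame = base frame: x ahead of the robot, y to its left, z up, the work surface at z = 0. Lengths are in m, angles in rad, forces in N, time in s.
With the tool pointing down it reaches from about 0.375 to 0.9 m from the base axis. Payload 3.1 kg.
Tool frame: the origin (TCP) lies at the very end of the fingers, on their centre line; the grasp point (between the pads) lies 19 mm behind it; z points along the fingers, y is the line along which they close (so a half turn about z gives the same grasp; the last joint's range is limited). The gripper opens to 87 mm and grips with 3 to 60 N. Pads are 19 mm wide; open, the fingers measure 117 mm over their backs; the gripper's body (75 mm by 190 mm) begins 51 mm behind the grasp point.
Start: joints at [-1.365, 0.527, 1.433, -0, 1.181, -0.178], TCP at [0.235, -0.579, 0.223] pointing down, gripper open.
Joint ranges: [-3.08, 3.08], [-0.75, 2.2], [0.22, 2.44], [-1.43, 4.57], [0, 2.65], [-2.85, 2.85]. Speed limits (rad/s): [2.79, 2.79, 3.14, 3.14, 3.14, 3.14].

### API

Orientations are given as a unit quaternion [x, y, z, w].
In Python, from rig import robot gives the robot as it stands. The module is installed in compiled form; this text tells all that it offers.
- The arm moves only by the tool servo_tool, never from a script. Its argument "rows" is one flat list of numbers, 5 for each row, row after row: the closure, from -1 (fully open) to 1 (shut), so that 0 is half open, then the shift along the tool's x, y, z in m, then the turn about the tool's z in degrees. A call has 1 to 5 rows; each row shifts and turns the commanded pose from where the row before left it, along the tool's axes as they then stand; what a row does not reach is not made up. A row lasts 1/12 s, in which the tool goes at most 41.7 mm and 7.16 degrees, less where a joint would pass 70% of its speed; a pose out of reach is approached as far as the arm can. A call with a gripper value outside its range is refused whole. The fingers move at their own pace and stop on an object; "newtons" is the grip in N (left out, the last holds). Time passes only in rows, so rows that do not move let the fingers close. It gives the time, the measured TCP pose, the force, the opening and the grip force at its end, in the units of the state.
- robot.get_obs(): the state, without advancing time (a new reading comes with each control period).
- robot.camera(name): name is "scene" or "top" or "wrist"; returns a dict with "pixels" (480x640x3 uint8, red, green, blue), "intrinsics" (3x3 intrinsics, pixels), "dist" ([k1, k2, p1, p2, k3] as OpenCV has them; the pictures are not rectified), "rvec" (rotation vector, rad) and "tvec" (3), from world to camera coordinates, as OpenCV has them; the wrist camera has in their place "mount" (4x4, takes a point from camera to tool coordinates, whose origin is the TCP and whose axes are the flange's). Camera axes: x right, y down, z forward; pixel columns grow to the right and rows downward; lengths in m; the calibration is good to about 2 mm. A picture is of the moment at which its call begins: read the wrist's pose just before it. There is no depth.
- robot.hand_in(): hands the job in; it is judged then, once.
Trained networks look in a picture, given as the dict that the camera call returned (one of the last four; its "shot" number tells which), for a name from the list of things; names that differ only in an ending like _2 or _b are one class to them, and where a whole thing is asked for, a point or a joint stands for the part that bears it (a point fixed in the world has none). Each returns a list of dicts, best first, with "score" (0 to 1); they miss things now and then, are a little off and sometimes report something else, mostly with a low value. They report only what shows in the picture. A call takes as long as a camera call.
- robot.spot_in(picture, query): "at" ([x, y, z] in m, in world coordinates, good to about 4 mm: the middle of the surface that is visible of it).
- robot.outline_of(picture, query): "region" (480x640 bool, what is visible of it).
- robot.place_of(picture, query): "at" ([x, y, z] in m, in world coordinates, good to about 4 mm: a listed point, or the origin of a listed thing).
The state is a dict: "time": time; "q": joint angles; "joint_velocities": joint speeds; "joint_torque": joint torques, N m; "position": TCP position; "tool_rot": TCP orientation; "ft_force": force on the tool from outside, world axes, zero at the start; "moment": the same for the moment, N m; "grip_width": finger opening in m; "grip_force": force on a finger pad.
Only numpy, scipy, OpenCV 4.12 (cv2) and the standard library are available. Lean on these libraries where they do the work, as an engineer would, in place of code of your own. Each camera call takes 0.05 s, during which the arm holds its last target. There are 200 camera calls.

### The job

One of the four access plates on the flow cabinet's service plinth has been unbolted from below so that the service cock under it can be reached. Press gently on the plates' blue marks, one after another, until you find the plate that rocks, tip it there, then push its raised near edge up and back until the plate stands open upright by itself. Work gently and with the fingertips only: do not force a plate against its stop, do not take a plate between the fingers, and leave the dish, cap, pens, jars and everything else where they are.

Things in the scene. Friction and masses are not known exactly. Their poses are not given: they have to be found in the camera images.
- plinth: Service plinth of the flow cabinet: white box, top level, 85 mm high, with four identical dark grey metal plates let in flush in a row along y, 112 mm apart, each over a hollow bay 80 mm deep. Origin on the bench under the row's middle, on the line of the plates' pivots; x away from the robot, y left, z up. Spans x -130 to +118, y -318 to +318 mm; may be turned about 0.15 rad.
- plate_a (a joint): Angle of access plate a, leftmost (largest y), rad: 0 closed and flush, 1.57 upright, 1.9 fully open on its stop. All four alike: 140 mm long (x), 100 wide (y), 4 thick, 0.2 kg, pivoted across the width 85 mm from the near edge, 55 from the far edge. Pressing the far part down tips the near edge up; the near part cannot go down.
- plate_a_press (a point): The round blue press mark (24 mm across) on the top face of plate a, midway across its width, 35 mm beyond the pivot line and 20 mm short of the far edge; 85 mm above the bench when closed. Moves with the plate: x points to the plate's far edge, y along the pivot, z out of the top face.
- plate_a_edge (a point): Middle of the near edge of plate a, half-way through its thickness, 85 mm from the pivot line. Same axes as its press mark; it swings up and then away from the robot as the plate opens.
- plate_b (a joint): Angle of access plate b, second from the left, rad: 0 closed and flush, 1.57 upright, 1.9 fully open on its stop. The pivots are stiff (about 0.08 N m): a plate stays at whatever angle it is left. The bay leaves a finger room to follow the far part down: with the press mark's near side pushed 20 to 25 mm down the plate stands at about 0.75 rad.
- plate_b_press (a point): The round blue press mark (24 mm across) on the top face of plate b, midway across its width, 35 mm beyond the pivot line and 20 mm short of the far edge; 85 mm above the bench when closed. Moves with the plate: x points to the plate's far edge, y along the pivot, z out of the top face.
- plate_b_edge (a point): Middle of the near edge of plate b, half-way through its thickness, 85 mm from the pivot line. Same axes as its press mark; it swings up and then away from the robot as the plate opens.
- plate_c (a joint): Angle of access plate c, third from the left, rad: 0 closed and flush, 1.57 upright, 1.9 fully open on its stop. Three plates are blocked by hidden bolts under the far part: they feel rigid, under 2 mm of give. One, any of the four, is free and gives way under about 3 to 6 N at its mark.
- plate_c_press (a point): The round blue press mark (24 mm across) on the top face of plate c, midway across its width, 35 mm beyond the pivot line and 20 mm short of the far edge; 85 mm above the bench when closed. Moves with the plate: x points to the plate's far edge, y along the pivot, z out of the top face.
- plate_c_edge (a point): Middle of the near edge of plate c, half-way through its thickness, 85 mm from the pivot line. Same axes as its press mark; it swings up and then away from the robot as the plate opens.
- plate_d (a joint): Angle of access plate d, rightmost (smallest y), rad: 0 closed and flush, 1.57 upright, 1.9 fully open on its stop. Each opening is 145 mm by 103 mm, with bars 9 mm wide between the bays.
- plate_d_press (a point): The round blue press mark (24 mm across) on the top face of plate d, midway across its width, 35 mm beyond the pivot line and 20 mm short of the far edge; 85 mm above the bench when closed. Moves with the plate: x points to the plate's far edge, y along the pivot, z out of the top face.
- plate_d_edge (a point): Middle of the near edge of plate d, half-way through its thickness, 85 mm from the pivot line. Same axes as its press mark; it swings up and then away from the robot as the plate opens.
- dish: Bystander: closed Petri dish, 90 mm across, 15 mm high, standing on the plinth's left end. Origin at the centre of its underside.
- jar_cap: Bystander: white jar cap lying open side up, 60 mm across, 15 mm high, on the plinth's right end. Origin at the centre of its underside.
- marker_blue: Bystander: blue marker pen, 137 mm long, 12 mm thick, lying on the plinth's far strip behind the plates. Origin at the centre of its underside.
- marker_black: Bystander: black marker pen, 137 mm long, 12 mm thick, lying on the bench on the robot's side of the plinth. Origin at the centre of its underside.
- culture_jar: Bystander: glass culture jar with white cap, 68 mm across, 102 mm high, on the bench to the left. Origin at the centre of its underside.
- culture_box: Bystander: plant culture box 90 mm square with a cup on its lid, 140 mm high in all, on the bench to the right. Origin at the centre of its underside.
- tube_rack: Bystander: white tube rack, 135 x 245 mm, 45 mm high, on the bench to the right, near the robot. Origin at the centre of its underside.

How it is judged:
By the outcome, as a careful person would: the job done as asked, in the order asked, and still so for the second after the job is handed in, with the robot touching nothing.
It also fails if it takes over 54 s, if anything falls off the work surface, if the arm or the gripper's body presses on something with over 40 N, if the wrist force passes 120 N, or if a joint passes its speed limit or range.

## Working session

There is one attempt and no reset: what is moved stays moved. The work goes in short steps, Python scripts to look and compute and a tool call to move; the robot and the scene stay as the last step left them, time stands still between calls to the robot, and variables do not carry over. Pictures are saved under pics/ and viewed, at most 10 in all, crops included, and the job is handed in when it is done.

Besides the shell and the picture viewer there is one more tool, called after "Call:" by a JSON object that holds its "op" and its "data", one argument or row to a line. servo_tool: Moves the arm, as the interface text tells. Its arguments: {"type":"object","properties":{"rows":{"type":"array","items":{"type":"number"}},"newtons":{"type":"number"}},"required":["rows"]}

```bash
mkdir -p pics
python3 - <<'E'
from rig import robot
import cv2,numpy as np
o=robot.get_obs();print(o)
for n in ["top","scene"]:
    p=robot.camera(n);cv2.imwrite(f"pics/{n}0.png",p["pixels"][:,:,::-1])
    for q in ["plate_a_press","plate_a_edge","plinth","dish","jar_cap","marker_blue"]:
        for r in robot.place_of(p,q): print(n,q,np.round(r["at"],4),round(r["score"],2))
E
```

```text
{'time': 0.0, 'q': array([-1.36451892e+00,  5.28456813e-01,  1.43389610e+00, -1.79435728e-05,
        1.18135747e+00, -1.78496040e-01]), 'joint_velocities': array([-1.40914404e-03, -4.83403611e-05, -7.29574297e-04,  5.98572534e-04,
       -1.34192841e-04,  4.73220515e-04]), 'joint_torque': array([-4.20267752e-04, -4.40047002e+01, -1.76592278e+01,  6.33082073e-02,
        5.82564413e-02, -1.65262727e-04]), 'position': array([ 0.23446838, -0.57857686,  0.22157933]), 'tool_rot': array([ 9.81549481e-01,  1.91205374e-01, -2.30034785e-05, -1.05864787e-03]), 'ft_force': array([ 0.5859268 , -0.08528179, -0.09391654]), 'moment': array([ 0.0207151 , -0.00337379,  0.03140128]), 'grip_force': 0.0, 'grip_width': 0.0872576666596115}
top plate_a_press [0.6506 0.2319 0.0869] 0.78
top plate_a_edge [0.5291 0.2248 0.0842] 0.7
top plate_a_edge [ 0.5558 -0.1082  0.0883] 0.5
top plinth [6.233e-01 6.170e-02 2.000e-04] 0.83
top dish [0.5861 0.3325 0.0861] 0.67
top dish [0.3211 0.3041 0.0018] 0.25
top jar_cap [ 0.6593 -0.204   0.0801] 0.65
top marker_blue [ 0.7345 -0.0707  0.0872] 0.64
scene plate_a_press [0.6522 0.2323 0.0849] 0.96
scene plate_a_edge [0.5302 0.2226 0.0796] 0.73
scene plate_a_edge [0.651  0.2294 0.0854] 0.17
scene plinth [ 6.282e-01  6.320e-02 -3.000e-04] 0.58
scene jar_cap [ 0.6635 -0.1998  0.0841] 0.8
scene marker_blue [ 0.7382 -0.0701  0.083 ] 0.73
```

View pics/top0.png

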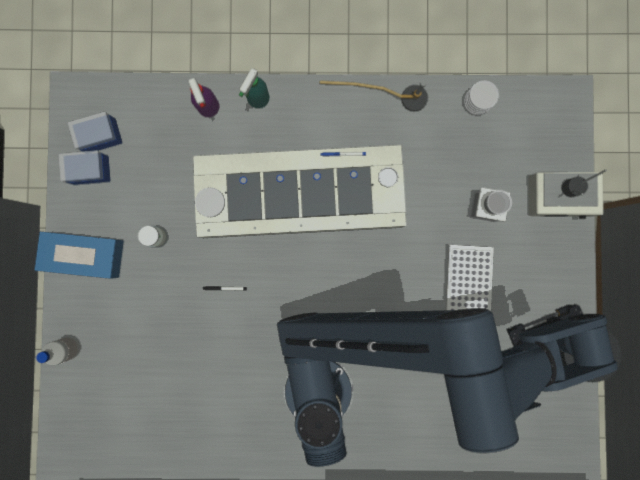

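The top view shows the plinth slightly turned, with the four blue marks at about (243,181), (280,179), (317,177) and (354,175). The blue pen lies behind plates c and d.

```bash
cat > h.py <<'E'
from rig import robot
import cv2,numpy as np
def ray(p,uv,z):
    n=cv2.undistortPoints(np.array([[uv]],float),p["intrinsics"],np.array(p["dist"]))[0,0]
    R=cv2.Rodrigues(np.array(p["rvec"],float))[0];t=np.array(p["tvec"],float).ravel()
    c=-R.T@t;d=R.T@np.array([n[0],n[1],1]);return c+d*(z-c[2])/d[2]
def blobs(p,amin=8):
    h=cv2.cvtColor(p["pixels"],cv2.COLOR_RGB2HSV)
    m=cv2.inRange(h,(100,70,40),(130,255,255))
    n,_,s,c=cv2.connectedComponentsWithStats(m)
    return [(c[i],s[i,4]) for i in range(1,n) if s[i,4]>=amin]
E
python3 - <<'E'
from h import *
for n in ["top","scene"]:
    p=robot.camera(n)
    for c,a in blobs(p):
        w=ray(p,c,.085)
        if .55<w[0]<.8 and -.2<w[1]<.35: print(n,c.round(1),a,w.round(4))
    for r in robot.outline_of(p,"plate_a"):
        ys,xs=np.nonzero(r["region"]);w=ray(p,(xs.mean(),ys.mean()),.085);print("plate",w.round(4),round(r["score"],2))
    for q in "abcd":
        print([ (r["at"].round(4),round(r["score"],2)) for r in robot.place_of(p,f"plate_{q}_press")])
E
```

```text
top [330.4 153.8] 59 [ 0.7306 -0.0315  0.085 ]
top [364. 153.] 9 [ 0.7339 -0.1336  0.085 ]
top [353.7 173.9] 33 [ 0.6696 -0.1026  0.085 ]
top [316.5 176.1] 32 [0.6623 0.0103 0.085 ]
top [279.4 177.8] 32 [0.6563 0.123  0.085 ]
top [242.7 179.6] 32 [0.6497 0.2345 0.085 ]
plate [0.605  0.1201 0.085 ] 0.98
plate [0.5989 0.2302 0.085 ] 0.89
plate [ 0.6189 -0.104   0.085 ] 0.83
plate [0.6122 0.0067 0.085 ] 0.82Traceback (most recent call last):
  File "<stdin>", line 10, in <module>
AttributeError: 'list' object has no attribute 'round'. Did you mean: 'count'?
```

View pics/scene0.png

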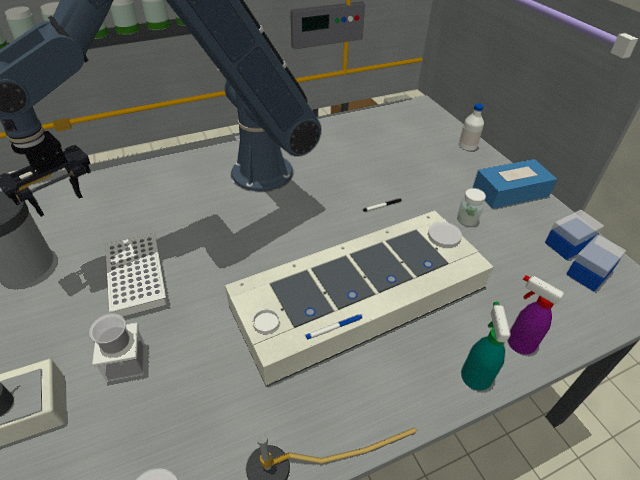

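Marks, from d to a: (.670,-.103), (.662,.010), (.656,.123), (.650,.2345). The plinth's yaw is about +0.059 rad. I'll shut the fingers, align the tool x axis with plinth x, and go above mark d.

Call:
{"op": "servo_tool", "data": {
  "rows": [1, 0, 0, 0, 6.2, 1, 0, 0, 0, 6.2, 1, 0, 0, 0, 6.2, 1, 0.029, -0.028, 0, 0, 1, 0.029, -0.028, 0, 0],
  "newtons": 5
}}

```text
time: 1.27
position: [0.2885, -0.5211, 0.2224]
tool_rot: [1.0, 0.028, 0.0, 0.001]
ft_force: [1.2, 0.2, 0.9]
grip_width: 0.0618
grip_force: 0.0
```

Call:
{"op": "servo_tool", "data": {
  "rows": [1, 0.029, -0.028, 0, 0, 1, 0.029, -0.028, 0, 0, 1, 0.029, -0.028, 0, 0, 1, 0.029, -0.028, 0, 0, 1, 0.029, -0.028, 0, 0]
}}

```text
time: 1.68
position: [0.4266, -0.3699, 0.2228]
tool_rot: [1.0, 0.03, 0.0, 0.0]
ft_force: [0.9, -0.0, -0.2]
grip_width: 0.0284
grip_force: 0.0
```

Call:
{"op": "servo_tool", "data": {
  "rows": [1, 0.029, -0.028, 0, 0, 1, 0.029, -0.028, 0, 0, 1, 0.029, -0.028, 0, 0, 1, 0.029, -0.028, 0, 0, 1, 0.029, -0.028, 0, 0]
}}

```text
time: 2.1
position: [0.563, -0.2213, 0.2228]
tool_rot: [1.0, 0.03, 0.0, 0.0]
ft_force: [-0.0, -1.1, -0.4]
grip_width: 0.0014
grip_force: 0.0
```

Call:
{"op": "servo_tool", "data": {
  "rows": [1, 0.029, -0.028, 0.01, 0, 1, 0.029, -0.028, 0.01, 0, 1, 0.025, -0.028, 0.02, 0, 1, 0, 0, 0.02, 0, 1, 0, 0, 0, 0]
}}

```text
time: 2.52
position: [0.6374, -0.1314, 0.1587]
tool_rot: [0.999, 0.032, -0.004, -0.002]
ft_force: [-0.9, 0.4, -0.8]
grip_width: 0.0005
grip_force: 0.0
```

Call:
{"op": "servo_tool", "data": {
  "rows": [1, 0.017, -0.014, 0.01, 0, 1, 0.017, -0.014, 0.01, 0, 1, 0, 0, 0, 0]
}}

```text
time: 2.77
position: [0.6725, -0.1032, 0.142]
tool_rot: [1.0, 0.03, 0.0, -0.001]
ft_force: [-0.0, 0.1, 0.5]
grip_width: 0.001
grip_force: 0.0
```

Run:
```python
from h import *
from scipy.spatial.transform import Rotation as Ro
o=robot.get_obs();p=robot.camera("wrist");cv2.imwrite("pics/w1.png",p["pixels"][:,:,::-1])
T=np.eye(4);T[:3,:3]=Ro.from_quat(o["tool_rot"]).as_matrix();T[:3,3]=o["position"]
E=np.linalg.inv(T@np.array(p["mount"]));p2=dict(p,rvec=cv2.Rodrigues(E[:3,:3])[0],tvec=E[:3,3])
print(o["position"],T[:2,0],o["ft_force"])
for c,a in blobs(p2,100): print(c.round(),a,ray(p2,c,.085).round(4))
for r in robot.place_of(p,"plate_d_press"): print(np.round(r["at"],4),r["score"])
for r in robot.place_of(p,"plate_d_edge"): print("e",np.round(r["at"],4),r["score"])
```

```text
[ 0.67253554 -0.10321359  0.14197172] [0.99814227 0.06092619] [-0.00359344  0.12953121  0.45764137]
[200. 151.] 1954 [ 0.7322 -0.0273  0.085 ]
[382. 159.] 307 [ 0.7344 -0.1344  0.085 ]
[143. 256.] 690 [0.6651 0.0099 0.085 ]
[321. 254.] 604 [ 0.6735 -0.1024  0.085 ]
e [0.6641 0.0086 0.089 ] 0.26
```

View pics/w1.png

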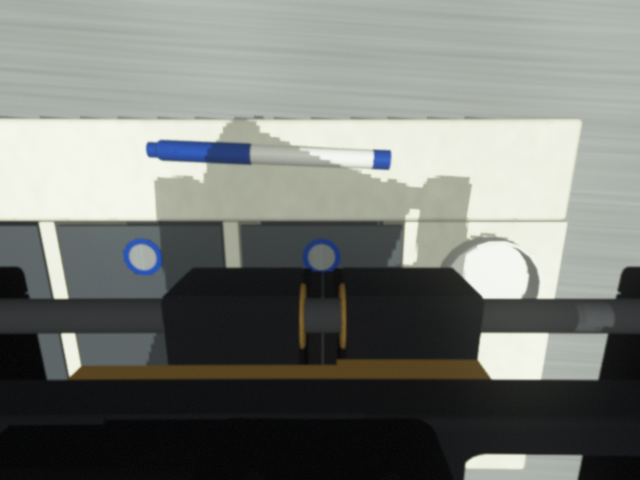

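The wrist view shows mark d at (321,254), right under the fingertips, so the aim is good. I'll descend and press in small steps.

Call:
{"op": "servo_tool", "data": {
  "rows": [1, 0, 0, 0.025, 0, 1, 0, 0, 0.022, 0, 1, 0, 0, 0.003, 0, 1, 0, 0, 0.003, 0, 1, 0, 0, 0, 0]
}}

```text
time: 3.33
position: [0.6713, -0.1057, 0.0907]
tool_rot: [1.0, 0.03, 0.0, 0.0]
ft_force: [-0.2, -0.2, -0.5]
grip_width: 0.0005
grip_force: 0.0
```

Call:
{"op": "servo_tool", "data": {
  "rows": [1, 0, 0, 0.003, 0, 1, 0, 0, 0.001, 0, 1, 0, 0, 0, 0]
}}

```text
time: 3.58
position: [0.6718, -0.105, 0.0869]
tool_rot: [1.0, 0.03, 0.001, 0.0]
ft_force: [1.0, 0.2, 0.9]
grip_width: 0.0006
grip_force: 0.0
```

Call:
{"op": "servo_tool", "data": {
  "rows": [1, 0, 0, 0.002, 0, 1, 0, 0, 0, 0]
}}

```text
time: 3.75
position: [0.6721, -0.1049, 0.0853]
tool_rot: [1.0, 0.03, 0.001, 0.0]
ft_force: [-0.1, 0.0, 4.8]
grip_width: 0.0004
grip_force: 2.3
```

Call:
{"op": "servo_tool", "data": {
  "rows": [1, 0, 0, 0.002, 0, 1, 0, 0, 0, 0]
}}

```text
time: 3.92
position: [0.6721, -0.1049, 0.0852]
tool_rot: [1.0, 0.03, 0.001, 0.001]
ft_force: [-3.2, 0.1, 12.7]
grip_width: 0.0005
grip_force: 6.6
```

Plate d is rigid, with 12.7 N and no motion. Next is c.

Call:
{"op": "servo_tool", "data": {
  "rows": [1, 0, 0, -0.019, 0, 1, 0, -0.037, 0, 0, 1, 0, -0.037, 0, 0, 1, 0, -0.038, 0, 0, 1, 0, 0, 0.01, 0]
}}

```text
time: 4.33
position: [0.6646, 0.0141, 0.0928]
tool_rot: [0.999, 0.033, 0.001, -0.001]
ft_force: [-1.2, -1.1, 0.1]
grip_width: 0.0004
grip_force: 0.0
```

Call:
{"op": "servo_tool", "data": {
  "rows": [1, 0, 0, 0.004, 0, 1, 0, 0, 0.002, 0, 1, 0, 0, 0, 0]
}}

```text
time: 4.58
position: [0.6647, 0.0063, 0.0845]
tool_rot: [1.0, 0.03, -0.0, -0.0]
ft_force: [-1.2, -0.5, 0.2]
grip_width: 0.0004
grip_force: 0.0
```

Call:
{"op": "servo_tool", "data": {
  "rows": [1, 0, 0, 0.002, 0, 1, 0, 0, 0, 0]
}}

```text
time: 4.75
position: [0.6651, 0.0057, 0.0832]
tool_rot: [1.0, 0.029, 0.0, 0.0]
ft_force: [-0.6, 1.2, 2.0]
grip_width: 0.0005
grip_force: 0.8
```

Call:
{"op": "servo_tool", "data": {
  "rows": [1, 0, 0, 0.002, 0, 1, 0, 0, 0, 0]
}}

```text
time: 4.92
position: [0.665, 0.0058, 0.0813]
tool_rot: [1.0, 0.03, 0.0, 0.0]
ft_force: [-0.6, -0.9, 3.1]
grip_width: 0.0006
grip_force: 1.7
```

Call:
{"op": "servo_tool", "data": {
  "rows": [1, 0, 0, 0.001, 0, 1, 0, 0, 0, 0]
}}

```text
time: 5.08
position: [0.665, 0.0059, 0.0802]
tool_rot: [1.0, 0.03, 0.0, 0.001]
ft_force: [-1.1, -2.6, 4.1]
grip_width: 0.0001
grip_force: 2.1
```

Plate c gives way: about 4–5 mm at 4 N. I'll tip it further.

Call:
{"op": "servo_tool", "data": {
  "rows": [1, 0, 0, 0.003, 0, 1, 0, 0, 0.003, 0, 1, 0, 0, 0.003, 0, 1, 0, 0, 0, 0]
}}

```text
time: 5.42
position: [0.665, 0.0068, 0.0707]
tool_rot: [1.0, 0.03, 0.0, 0.0]
ft_force: [-0.5, -1.4, 3.2]
grip_width: 0.0004
grip_force: 1.2
```

Call:
{"op": "servo_tool", "data": {
  "rows": [1, 0, 0, 0.003, 0, 1, 0, 0, 0.003, 0, 1, 0, 0, 0.003, 0, 1, 0, 0, 0, 0]
}}

```text
time: 5.75
position: [0.6648, 0.0071, 0.0613]
tool_rot: [1.0, 0.03, 0.0, -0.0]
ft_force: [1.0, 0.2, 2.9]
grip_width: 0.0005
grip_force: 1.3
```

Call:
{"op": "servo_tool", "data": {
  "rows": [1, 0, 0, -0.03, 0, 1, 0, 0, -0.04, 0, 1, 0, 0, -0.04, 0, 1, -0.02, 0, -0.01, 0, 1, -0.035, 0, 0, 0]
}}

```text
time: 6.17
position: [0.6152, 0.0031, 0.1859]
tool_rot: [1.0, 0.03, 0.006, 0.001]
ft_force: [1.2, -0.0, -1.0]
grip_width: 0.0002
grip_force: 0.0
```

Call:
{"op": "servo_tool", "data": {
  "rows": [1, -0.035, -0.002, 0, 0, 1, -0.035, 0, 0, 0, 1, 0, 0, 0, 0]
}}

```text
time: 6.42
position: [0.5281, 0.0036, 0.1795]
tool_rot: [1.0, 0.03, -0.009, -0.002]
ft_force: [-0.5, -0.1, -0.9]
grip_width: 0.0005
grip_force: 0.0
```

Run:
```python
from h import *
o=robot.get_obs();print(o["position"],o["ft_force"])
p=robot.camera("wrist");cv2.imwrite("pics/w2.png",p["pixels"][:,:,::-1])
print([(np.round(r["at"],4),r["score"]) for r in robot.place_of(p,"plate_c_edge")])
p=robot.camera("scene");cv2.imwrite("pics/s2.png",cv2.resize(p["pixels"][180:420,200:520,::-1],None,fx=2,fy=2))
print([(np.round(r["at"],4),r["score"]) for r in robot.place_of(p,"plate_c_edge")])
print([(np.round(r["at"],4),r["score"]) for r in robot.place_of(p,"plate_c_press")])
```

```text
[0.52811967 0.00360411 0.17951598] [-0.5233272  -0.12942149 -0.87222335]
[(array([0.5717, 0.006 , 0.1404]), 0.64)]
[(array([0.5682, 0.0023, 0.141 ]), 0.61), (array([0.6544, 0.2291, 0.0862]), 0.44)]
[(array([0.6557, 0.0105, 0.0602]), 0.69), (array([0.5689, 0.002 , 0.1416]), 0.42), (array([ 0.5809, -0.5226,  0.0016]), 0.39)]
```

View pics/s2.png

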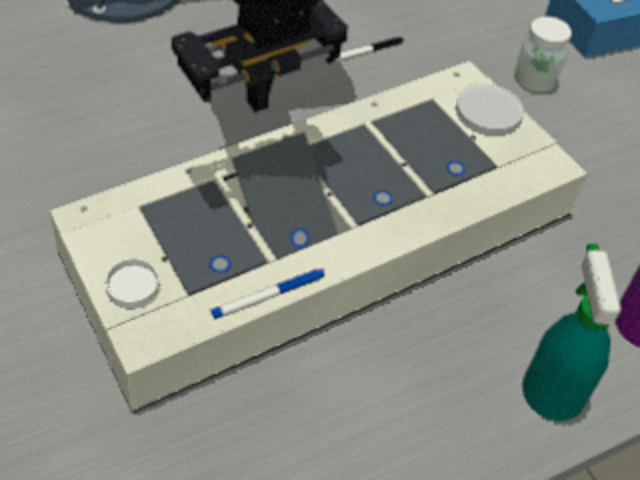

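Plate c stands at about 0.75 rad, with its edge at (.570,.004,.141) and the finger on the robot's side of it. I'll lower to below the edge.

Call:
{"op": "servo_tool", "data": {
  "rows": [1, 0, 0, 0, 0, 1, 0, 0, 0.02, 0, 1, 0, 0, 0.03, 0, 1, 0, 0, 0.005, 0, 1, 0, 0, 0, 0]
}}

```text
time: 7.08
position: [0.5387, 0.0019, 0.125]
tool_rot: [1.0, 0.03, -0.002, -0.001]
ft_force: [-0.3, -0.0, 0.0]
grip_width: 0.0007
grip_force: 0.0
```

Call:
{"op": "servo_tool", "data": {
  "rows": [1, 0.008, 0, 0, 0, 1, 0, 0, 0, 0]
}}

```text
time: 7.25
position: [0.5511, 0.0016, 0.1283]
tool_rot: [1.0, 0.03, 0.003, 0.001]
ft_force: [0.2, 0.2, 0.0]
grip_width: 0.0005
grip_force: 0.0
```

Call:
{"op": "servo_tool", "data": {
  "rows": [1, 0.005, 0, -0.002, 0, 1, 0.005, 0, -0.003, 0, 1, 0, 0, 0, 0]
}}

```text
time: 7.5
position: [0.5591, 0.0026, 0.1335]
tool_rot: [1.0, 0.03, 0.001, 0.0]
ft_force: [-0.2, -0.3, 0.5]
grip_width: 0.0006
grip_force: 0.2
```

Call:
{"op": "servo_tool", "data": {
  "rows": [1, 0.005, 0, -0.004, 0, 1, 0.005, 0, -0.004, 0, 1, 0, 0, 0, 0]
}}

```text
time: 7.75
position: [0.5691, 0.0032, 0.1412]
tool_rot: [1.0, 0.03, 0.001, 0.0]
ft_force: [-1.1, -0.2, 0.9]
grip_width: 0.0001
grip_force: 0.8
```

Call:
{"op": "servo_tool", "data": {
  "rows": [1, 0.005, 0, -0.003, 0, 1, 0.005, 0, -0.003, 0, 1, 0, 0, 0, 0]
}}

```text
time: 8.0
position: [0.5796, 0.0038, 0.1469]
tool_rot: [1.0, 0.03, 0.002, 0.0]
ft_force: [-0.9, 0.4, 0.8]
grip_width: 0.0006
grip_force: 0.5
```

Contact is light, at about 1 N. I'll carry on along the arc.

Call:
{"op": "servo_tool", "data": {
  "rows": [1, 0.005, 0, -0.001, 0, 1, 0.005, 0, -0.001, 0, 1, 0, 0, 0, 0]
}}

```text
time: 8.25
position: [0.5895, 0.0045, 0.1482]
tool_rot: [1.0, 0.03, 0.001, 0.0]
ft_force: [-0.3, 0.5, 1.1]
grip_width: 0.0008
grip_force: 0.1
```

Call:
{"op": "servo_tool", "data": {
  "rows": [1, 0.005, 0, -0.001, 0, 1, 0.005, 0, -0.001, 0, 1, 0, 0, 0, 0]
}}

```text
time: 8.5
position: [0.5994, 0.0051, 0.1502]
tool_rot: [1.0, 0.03, 0.001, 0.0]
ft_force: [-0.1, 0.2, -0.0]
grip_width: 0.0006
grip_force: 0.0
```

Call:
{"op": "servo_tool", "data": {
  "rows": [1, 0.005, 0, 0, 0, 1, 0.005, 0, 0, 0, 1, 0, 0, 0, 0]
}}

```text
time: 8.75
position: [0.6091, 0.0056, 0.15]
tool_rot: [1.0, 0.03, 0.001, 0.0]
ft_force: [0.3, 0.6, -0.2]
grip_width: 0.0003
grip_force: 0.0
```

Run:
```python
from h import *
o=robot.get_obs();print(o["position"],o["ft_force"])
p=robot.camera("scene");cv2.imwrite("pics/s3.png",cv2.resize(p["pixels"][180:420,200:520,::-1],None,fx=2,fy=2))
print([(np.round(r["at"],4),r["score"]) for r in robot.place_of(p,"plate_c_edge")])
```

```text
[0.60912456 0.00561773 0.15000244] [ 0.31589247  0.62200855 -0.18870409]
[(array([0.6204, 0.0061, 0.1658]), 0.78)]
```

View pics/s3.png

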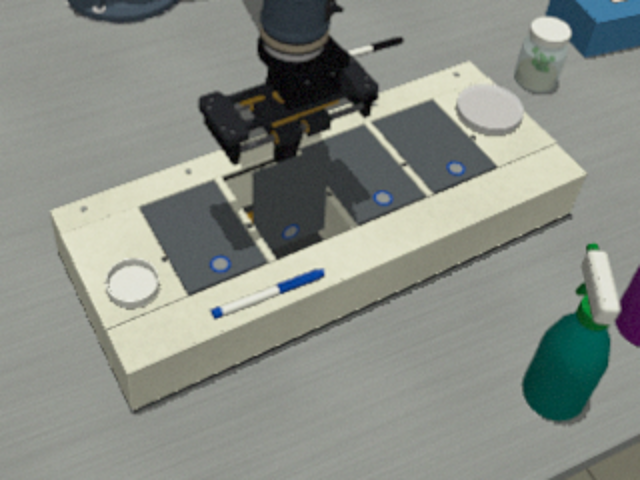

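The plate is at about 1.44 rad, with its edge at x .620, so another 11 mm or so is needed.

Call:
{"op": "servo_tool", "data": {
  "rows": [1, 0.004, 0, 0, 0, 1, 0.004, 0, 0, 0, 1, 0.003, 0, 0, 0, 1, 0, 0, 0, 0]
}}

```text
time: 9.18
position: [0.6194, 0.0063, 0.1499]
tool_rot: [1.0, 0.03, 0.0, -0.0]
ft_force: [-0.1, -0.4, -0.6]
grip_width: 0.0004
grip_force: 0.0
```

Run:
```python
from h import *
o=robot.get_obs();print(o["position"],o["ft_force"])
for n in ["scene","scene","top"]:
    p=robot.camera(n)
    for q in ["plate_c_edge","plate_c_press"]: print(n,q,[(np.round(r["at"],4),round(r["score"],2)) for r in robot.place_of(p,q)])
```

```text
[0.61941554 0.00634242 0.1499451 ] [-0.12049303 -0.40629737 -0.62034729]
scene plate_c_edge [(array([0.6312, 0.0066, 0.1676]), 0.57), (array([ 0.7353, -0.0667,  0.0842]), 0.4)]
scene plate_c_press [(array([0.6293, 0.0062, 0.046 ]), 0.86)]
scene plate_c_edge [(array([0.632 , 0.0051, 0.1675]), 0.58)]
scene plate_c_press [(array([0.6333, 0.0065, 0.0455]), 0.7), (array([ 0.5786, -0.5195, -0.0014]), 0.44)]
top plate_c_edge [(array([ 0.3356, -0.4634, -0.0021]), 0.63)]
top plate_c_press []
```

The edge and the mark sit on one vertical line, so the plate is upright. I'll back off and check.

Call:
{"op": "servo_tool", "data": {
  "rows": [1, -0.01, 0, 0, 0, 1, -0.03, 0, 0, 0, 1, -0.04, 0, 0, 0, 1, -0.03, 0, -0.02, 0, 1, 0, 0, -0.03, 0]
}}

```text
time: 10.05
position: [0.4966, 0.0017, 0.1962]
tool_rot: [0.999, 0.03, -0.01, -0.002]
ft_force: [-0.9, -0.8, -0.5]
grip_width: 0.0004
grip_force: 0.0
```

Call:
{"op": "servo_tool", "data": {
  "rows": [1, -0.02, 0, -0.03, 0, 1, 0, 0, 0, 0, 1, 0, 0, 0, 0, 1, 0, 0, 0, 0]
}}

```text
time: 10.38
position: [0.4889, -0.0015, 0.23]
tool_rot: [1.0, 0.03, 0.0, 0.0]
ft_force: [-0.0, -0.2, -0.6]
grip_width: 0.0005
grip_force: 0.0
```

Run:
```python
from h import *
o=robot.get_obs();print(o["position"],o["ft_force"],o["joint_velocities"].round(3))
for n in ["top","wrist","scene"]:
    p=robot.camera(n)
    for q in ["plate_c_edge","plate_c_press"]: print(n,q,[(np.round(r["at"],4),round(r["score"],2)) for r in robot.place_of(p,q)])
cv2.imwrite("pics/s4.png",cv2.resize(p["pixels"][180:420,200:520,::-1],None,fx=2,fy=2))
```

```text
[ 0.48894663 -0.001537    0.22997643] [-0.02068249 -0.15054581 -0.5949669 ] [-0.     0.034  0.004 -0.     0.001 -0.001]
top plate_c_edge [(array([0.633 , 0.0055, 0.1701]), 0.71)]
top plate_c_press [(array([0.6286, 0.0066, 0.0478]), 0.83)]
wrist plate_c_edge []
wrist plate_c_press [(array([0.631 , 0.0093, 0.0531]), 0.92), (array([ 0.6273,  0.059 , -0.0043]), 0.3)]
scene plate_c_edge [(array([0.6286, 0.0053, 0.1694]), 0.94)]
scene plate_c_press [(array([0.6298, 0.0065, 0.0482]), 0.59)]
```

View pics/s4.png

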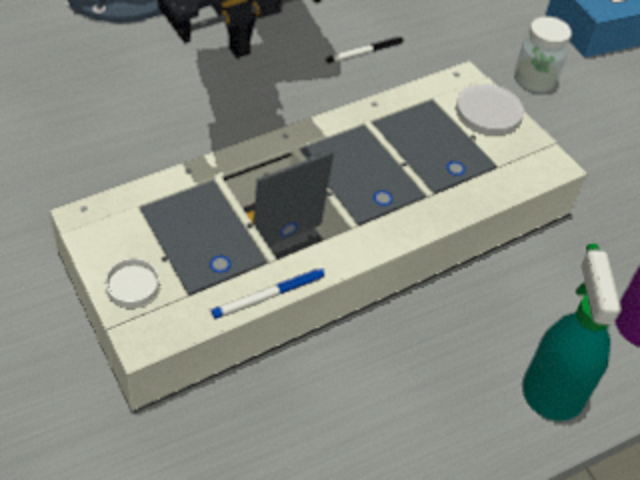

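Plate c stands upright by itself at about 1.57 rad. The robot is clear of it, and the cap, dish and pens haven't moved.

```bash
python3 -c "
from rig import robot
print(robot.hand_in())"
```

```text
the job is handed in; nothing more can be done
None
```

Plate c was the free one: I tipped it at its mark and pushed it open, and it now stands upright by itself at about 1.57 rad; d was rigid, a and b were not pressed because c gave way first, nothing else appeared to have moved, and the job is handed in.

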